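Shut the kit drawer and pick up the tool chest

ROBOT

A 6-joint arm with a two-finger parallel gripper is mounted at the origin on a cart in front of the work surface, level with it; the furniture and walls round the work are solid. World frame = base frame: x ahead of the robot, y to its left, z up, the work surface at z = 0. Lengths are in mm, angles in rad, forces in N, time in s.
With the tool pointing down it reaches from about 275 to 750 mm from the base axis. Payload 10.2 kg.
Tool frame: the origin (TCP) lies midway between the tips of the shut fingers; the grasp point (between the pads) lies 19 mm behind it; z points along the fingers, y is the line along which they close (so a half turn about z gives the same grasp; the last joint's range is limited). The gripper opens to 85 mm and grips with 20 to 120 N. Pads are 22 mm wide; open, the fingers measure 114 mm over their backs; the gripper's body (76 mm by 85 mm) begins 54 mm behind the grasp point. The pads swing forward as they close: fully open they stand 13 mm farther back than shut.
Start: joints at [0.979, 0.313, 1.498, -0, 1.331, -0.223], TCP at [189.273, 489.7, 206.494] pointing down, gripper open.
Joint ranges: [-2.94, 2.94], [-0.97, 2.17], [0.19, 2.56], [-1.23, 4.37], [0.02, 3.11], [-2.88, 2.88]. Speed limits (rad/s): [2.39, 2.39, 3.01, 3.14, 3.14, 3.14].

INTERFACE

Orientations are given as a unit quaternion [w, x, y, z].
In Python, from rig import sense, capture, finish_job, find_in, place_of gives the robot as it stands. The module is installed in compiled form; this text tells all that it offers.
- The arm moves only by the shell command python3 -m jog 'ROWS' [FORCE]. ROWS is JSON, a list of rows, each an object of numbers: "tx", "ty", "tz": the shift along the tool's x, y, z in mm; "ax", "ay", "az": the turn, a rotation vector about the tool's x, y, z in rad; "jaw": the closure, from -1 (fully open) to 1 (shut), so that 0 is half open. In form: [{"tx": .., "ty": .., "tz": .., "ax": .., "ay": .., "az": .., "jaw": ..}, ...]. A call has 1 to 5 rows; each row shifts and turns the commanded pose from where the row before left it, along the tool's axes as they then stand; what a row does not reach is not made up. A row lasts 1/8 s, in which the tool goes at most 62.5 mm and 10.7 degrees, less where a joint would pass 70% of its speed; a pose out of reach is approached as far as the arm can. A call with a gripper value outside its range is refused whole. The fingers move at their own pace and stop on an object; FORCE is the grip in N (left out, the last holds). Time passes only in rows, so rows that do not move let the fingers close. It gives the time, the measured TCP pose, the force, the opening and the grip force at its end, in the units of the state.
- sense(): the state, without advancing time (a new reading comes with each control period).
- capture(name): name is "scene" or "top" or "wrist"; returns a dict with "color" (400x640x3 uint8, red, green, blue), "depth" (400x640 float32, mm along the optical axis (not along the pixel's ray), 0 where there is no reading), "fx", "fy", "cx", "cy" (pixels), "camera_from_world" (4x4, takes a point from world to camera coordinates); the wrist camera has in their place "mount" (4x4, takes a point from camera to tool coordinates, whose origin is the TCP and whose axes are the flange's). Camera axes: x right, y up, looking along -z (the intrinsics and any distortion apply to the point x, -y, -z); pixel columns grow to the right and rows downward; lengths in mm; the calibration is good to about 2 mm. A picture is of the moment at which its call begins: read the wrist's pose just before it.
- finish_job(): hands the job in; it is judged then, once.
Trained networks look in the newest picture that a camera, given by its name, has taken for a name from the list of things; names that differ only in an ending like _2 or _b are one class to them, and where a whole thing is asked for, a point or a joint stands for the part that bears it (a point fixed in the world has none). Each returns a list of dicts, best first, with "conf" (0 to 1); they miss things now and then, are a little off and sometimes report something else, mostly with a low value. They report only what shows in the picture. A call takes as long as a camera call.
- find_in(query, camera): "centre" ([column, row] in pixels, amid what is visible of it).
- place_of(query, camera): "centre" ([column, row] in pixels: a listed point, or the origin of a listed thing).
The state is a dict: "time_s": time; "joints": joint angles; "dq": joint speeds; "tau": joint torques, N m; "eef_pos": TCP position; "ee_rot": TCP orientation; "force": force on the tool from outside, world axes, zero at the start; "wrist_torque": the same for the moment, N m; "grip_width": opening from 0.0 (shut) to 1.0 (fully open); "grip_force": force on a finger pad.
Only numpy, scipy, OpenCV 4.12 (cv2) and the standard library are available. Lean on these libraries where they do the work, as an engineer would, in place of code of your own. Each camera call takes 0.05 s, during which the arm holds its last target. There are 200 camera calls.

TASK

The small grey tool chest on the plywood riser is to be carried to the machine, but its drawer has been left open. With the chest standing on the riser, push the drawer fully home until it clicks in; then take the chest by the middle of the bar handle on its lid, lift it straight up and hold it steady and level, its underside at least 5 cm clear above the riser board. Finish while still holding it there (do not put it down), never tip it on the way, and leave the other things where they are.

Things in the scene. Friction and masses are not known exactly. Their poses are not given: they have to be found in the camera images.
- riser: Fixed plywood bench riser on four steel legs, standing over some bagged goods; its board, 510 (x) by 600 (y) by 15 mm, is the surface the work stands on, its top 125 mm above the cabinet top. Origin: on the cabinet top under the middle of the board; axes along the world's.
- kit_chest: Small grey sheet-metal tool chest standing loose on the riser, 0.7 to 1.1 kg, 150 mm wide (y), 110 mm deep (x), lid at 66 mm, 106 mm high over the handle. Origin: centre of its underside, level with the soles of its four feet. Its z points up, its x from the drawer side (front) to the back, its y along the front. It slides if pushed with more than about 4 N.
- kit_handle (a point): Middle of the chest's black bar handle, 97 mm above the underside of the chest, straight above its centre. The bar runs along the chest's y, is 124 mm long, 14 mm thick (x) and 18 mm high, carried by a steel post 54 mm either side of the middle; 22 mm of free space between lid and bar. Axes as those of the chest. With the drawer shut the chest balances here within 10 mm.
- kit_pull (a point): Middle of the outermost (front) face of the flat steel bar pull on the drawer, 33 mm above the underside of the chest; moves with the drawer. The face is 76 mm wide (chest y) and 14 mm high; the drawer's front panel, 140 by 48 mm, lies 16 mm behind it. With the drawer home this face is 79 mm in front of (-x of) the chest's centre. Axes as those of the chest, the drawer closes along +x.
- kit_drawer (a joint): How far the drawer is out, m: 0 fully home (stop), 0.065 fully out. It runs with about 0.5 N of friction; over the last 14 mm a spring catch resists with up to about 2 N more, and from about 5 mm it pulls the drawer home and holds it. The chest does not slide at that, but slides along once the drawer is home and is pushed on.
- bottle: White plastic bottle with red nozzle, 57 mm round, 130 mm high, standing loose; origin at the centre of its underside. Leave alone.
- tape: Roll of masking tape lying flat, 94 mm round, 24 mm high, loose; origin at the centre of its underside. Leave alone.
- log_book: Blue notebook lying flat, 105 x 149 x 12 mm, loose; origin at the centre of its underside. Leave alone.
- screwdriver: Screwdriver with red handle lying flat, 190 mm long along its y, 24 mm thick, loose; origin at the middle of its underside. Leave alone.

How it is judged (in metres and radians):
On the way, in this order (a step that is already met when the one before it is completed fails the run):
1. the drawer is fully home (within 3 mm of its stop) while the chest stands on the riser (value of joint kit_drawer below 0.003 m and height (world z) of kit_chest below 0.135 m), for 0.2 s.
2. the chest is lifted clear of the riser in the gripper, drawer still home (height (world z) of kit_chest above 0.155 m and value of joint kit_drawer below 0.003 m and contact force between the fingers and kit_chest above 1 N), for 0.2 s.
At the end, for the whole second after the job is handed in: The gripper holds the chest by its handle bar (grasp within 35 mm of the bar's middle) with its underside at least 47 mm above the riser board (z 0.172), level within 6 degrees, at rest (under 20 mm/s and 0.15 rad/s), touching neither riser nor the other things, the drawer within 3 mm of home (height (world z) of kit_chest above 0.172 m and angle between kit_chest's own z axis and vertical below 0.105 rad and value of joint kit_drawer below 0.003 m and linear speed of kit_chest below 0.02 m/s and angular speed of kit_chest below 0.15 rad/s and contact force between the fingers and kit_chest above 1 N and contact force between kit_chest and riser below 0.05 N and contact force between kit_chest and bottle below 0.05 N and contact force between kit_chest and tape below 0.05 N and contact force between kit_chest and log_book below 0.05 N and contact force between kit_chest and screwdriver below 0.05 N and horizontal distance between kit_handle and the grasp point below 0.035 m); the arm keeps its last pose, push and grip.
It fails at once if the chest is tipped by more than 15 degrees (angle between kit_chest's own z axis and vertical above 0.26 rad).
It fails at once if the bottle, tape, notebook or screwdriver is moved by more than 30 mm (distance of any of bottle, tape, log_book, screwdriver from where it was at the start of the episode above 0.03 m).
It also fails if it takes over 46 s, if anything falls off the work surface, if the arm or the gripper's body presses on something with over 40 N, if the wrist force passes 120 N, or if a joint passes its speed limit or range.

## Working session

There is one attempt and no reset: what is moved stays moved. The work goes in short steps, Python scripts to look and compute and a shell command to move; the robot and the scene stay as the last step left them, time stands still between calls to the robot, and variables do not carry over. Pictures are saved under pics/ and viewed, at most 10 in all, crops included, and the job is handed in when it is done.

```bash
mkdir -p pics
cat > h.py <<'E'
import numpy as np, cv2
from rig import sense, capture, finish_job, find_in, place_of
from scipy.spatial.transform import Rotation as R
def TW(s):
    q=s["ee_rot"];T=np.eye(4);T[:3,:3]=R.from_quat([q[1],q[2],q[3],q[0]]).as_matrix();T[:3,3]=s["eef_pos"];return T
def cap(n):
    s=sense();c=capture(n)
    c["wfc"]=TW(s)@np.array(c["mount"]) if n=="wrist" else np.linalg.inv(np.array(c["camera_from_world"]))
    return c
def pt(c,u,v,d):
    p=np.array([(u-c["cx"])/c["fx"]*d,-(v-c["cy"])/c["fy"]*d,-d,1]);return (c["wfc"]@p)[:3]
def onz(c,u,v,z):
    a=pt(c,u,v,1);o=c["wfc"][:3,3];return o+(a-o)*(z-o[2])/(a[2]-o[2])
def cloud(c):
    v,u=np.mgrid[:400,:640];d=c["depth"];p=np.stack([(u-c["cx"])/c["fx"]*d,-(v-c["cy"])/c["fy"]*d,-d,np.ones_like(d)],-1)
    w=(p@c["wfc"].T)[...,:3];w[d<=0]=np.nan;return w
def save(c,n): cv2.imwrite("pics/"+n,c["color"][...,::-1])
E
python3 - <<'E'
from h import *
print({k:np.round(v,3) for k,v in sense().items()})
for n in ["scene","top"]:
    c=cap(n);save(c,n+"0.png")
    if n=="top": print({k:c[k] for k in c if k not in("color","depth")}.keys())
    w=cloud(c)
    for q in ["kit_chest","kit_handle","kit_pull","bottle","tape","log_book","screwdriver"]:
        r=place_of(q,n)[:2]
        for x in r:
            u,v=x["centre"];print(n,q,round(x["conf"],2),np.round([u,v]),np.round(w[int(v),int(u)]) if 0<=v<400 and 0<=u<640 else "", np.round(onz(c,u,v,{"kit_chest":125,"kit_handle":222,"kit_pull":158}.get(q,125))))
E
```

```text
{'time_s': np.float64(0.0), 'joints': array([ 0.979,  0.313,  1.498,  0.   ,  1.331, -0.223]), 'dq': array([-0.   , -0.001, -0.001, -0.002, -0.   ,  0.001]), 'tau': array([-0.0000e+00, -4.1226e+01, -2.5974e+01, -0.0000e+00,  4.0000e-03,
        0.0000e+00]), 'eef_pos': array([189.092, 489.448, 205.914]), 'ee_rot': array([-0.   ,  0.183,  0.983, -0.001]), 'force': array([-0.188, -0.518,  0.267]), 'wrist_torque': array([-0.005, -0.003,  0.055]), 'grip_force': np.float64(0.0), 'grip_width': np.float64(0.997)}
scene kit_chest 0.57 [319. 217.] [583. -49. 192.] [621.  17. 125.]
scene kit_handle 0.79 [312. 186.] [624.  60. 194.] [608.  26. 222.]
scene kit_pull 0.83 [273. 219.] [518.  74. 123.] [504.  34. 158.]
scene bottle 0.96 [386. 268.] [ 653. -224.  150.] [ 669. -208.  125.]
scene tape 0.86 [346. 169.] [792. 165. 123.] [791. 161. 125.]
scene log_book 0.62 [379. 204.] [776. -26. 138.] [785. -16. 125.]
dict_keys(['fx', 'fy', 'cx', 'cy', 'camera_from_world', 'wfc'])
top kit_chest 0.56 [310. 196.] [605.  17. 190.] [618.  18. 125.]
top kit_handle 0.78 [308. 185.] [623.  21. 227.] [624.  20. 222.]
top kit_pull 0.68 [302. 235.] [514.  36. 166.] [515.  36. 158.]
top bottle 0.74 [401. 176.] [ 653. -200.  209.] [ 673. -213.  125.]
top tape 0.8 [253. 136.] [779. 169. 128.] [778. 169. 125.]
top tape 0.17 [311. 197.] [602.  17. 192.] [616.  17. 125.]
top log_book 0.66 [330. 130.] [789. -28. 143.] [794. -29. 125.]
top screwdriver 0.58 [401. 262.] [ 454. -207.  125.] [ 453. -208.  125.]
top screwdriver 0.4 [308. 186.] [620.  20. 231.] [644.  23. 125.]
```

```bash
python3 - <<'E'
import cv2,numpy as np
a=cv2.imread("pics/scene0.png");b=cv2.imread("pics/top0.png")
cv2.imwrite("pics/both.png",np.vstack([cv2.resize(a,(480,300)),cv2.resize(b,(480,300))]))
E
python3 - <<'E'
from h import *
c=cap("top");w=cloud(c)
# lid and handle
x,y,z=w[...,0],w[...,1],w[...,2]
near=(abs(x-600)<130)&(abs(y-20)<130)
for lo,hi in((180,200),(212,240),(150,178)):
    m=near&(z>lo)&(z<hi);P=np.stack([x[m],y[m]],-1).astype(np.float32)
    r=cv2.minAreaRect(P);print(lo,m.sum(),r,np.median(z[m]),np.round(cv2.boxPoints(r)))
E
```

```text
180 2584 ((599.0535888671875, 24.470169067382812), (150.50930786132812, 151.05154418945312), 79.43641662597656) 191.72142922688056 [[511. -36.]
 [660. -63.]
 [687.  85.]
 [539. 112.]]
212 363 ((617.6701049804688, 20.388408660888672), (123.51232147216797, 15.753470420837402), 79.78955078125) 230.58798090563778 [[599. -39.]
 [614. -42.]
 [636.  80.]
 [621.  83.]]
150 304 ((558.0721435546875, 7.256538391113281), (111.8867416381836, 195.91366577148438), 23.039318084716797) 164.69009810685702 [[ 468.   76.]
 [ 545. -105.]
 [ 648.  -61.]
 [ 571.  119.]]
```

View pics/both.png

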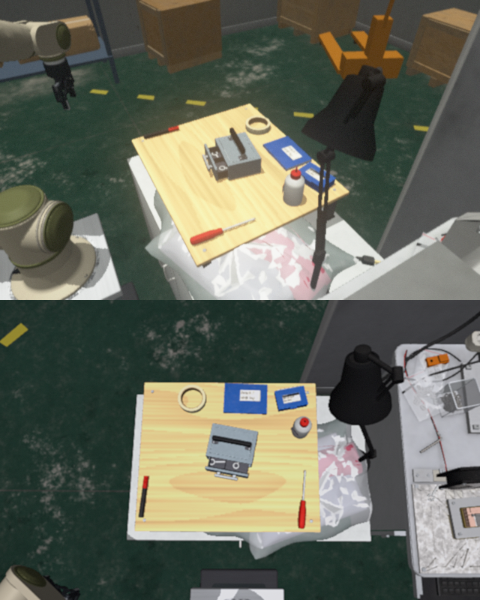

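The picture shows the chest mid-board with its drawer open towards the robot: handle at about (308,185) and pull at (302,235) in the top view. The yaw is about -10.2° and the drawer is about 26 mm out. First I turn the tool so its y lies along chest x, with the gripper shut.

```bash
python3 -m jog '[{"az":0.1726,"jaw":1},{"az":0.1726,"jaw":1},{"az":0.1726,"jaw":1},{"az":0.1726,"jaw":1},{"az":0.1726,"jaw":1}]' 40; python3 -m jog '[{"az":0.1726,"jaw":1},{"az":0.1726,"jaw":1},{"az":0.1726,"jaw":1},{"jaw":1}]'
cat >> h.py <<'E'
C=np.array([617.7,20.4]);YAW=-10.2
def rel(s=None,C=C,yaw=YAW):
    s=s or sense();T=TW(s);a=np.radians(yaw);X=np.array([np.cos(a),np.sin(a)]);Y=np.array([-X[1],X[0]])
    d=T[:2,3]-C;print("tcp in chest x,y",np.round([d@X,d@Y],1),"z",round(T[2,3],1),"tool y yaw",round(np.degrees(np.arctan2(T[1,1],T[0,1])),2),"zaxis",np.round(T[:3,2],3),"F",np.round(s["force"],1),"t",s["time_s"],"w",round(s["grip_width"],3),"gf",s["grip_force"])
    return T
E
python3 - <<'E'
from h import *
T=rel();a=np.radians(YAW);t=np.array([*(C-145*np.array([np.cos(a),np.sin(a)])),206]);print(T[:3,:3].T@(t-T[:3,3]))
E
```

```text
tcp in chest x,y [-504.8  386. ] z 206.5 tool y yaw 68.87 zaxis [-0.  0. -1.] F [ 0.3 -0.2 -0.1] t 0.85 w 1.0 gf 0.0
[-426.43016188 -310.80535676    0.48152201]schema error: expected keys tx, ty, tz, ax, ay, az, jaw
schema error: expected keys tx, ty, tz, ax, ay, az, jaw
```

```bash
python3 -m jog '[{"tx":0,"ty":0,"tz":0,"ax":0,"ay":0,"az":0.1726,"jaw":1},{"tx":0,"ty":0,"tz":0,"ax":0,"ay":0,"az":0.1726,"jaw":1},{"tx":0,"ty":0,"tz":0,"ax":0,"ay":0,"az":0.1726,"jaw":1},{"tx":0,"ty":0,"tz":0,"ax":0,"ay":0,"az":0.1726,"jaw":1},{"tx":0,"ty":0,"tz":0,"ax":0,"ay":0,"az":0.1726,"jaw":1}]' 40; python3 -m jog '[{"tx":0,"ty":0,"tz":0,"ax":0,"ay":0,"az":0.1726,"jaw":1},{"tx":0,"ty":0,"tz":0,"ax":0,"ay":0,"az":0.1726,"jaw":1},{"tx":0,"ty":0,"tz":0,"ax":0,"ay":0,"az":0.1726,"jaw":1},{"tx":0,"ty":0,"tz":0,"ax":0,"ay":0,"az":0,"jaw":1}]'
python3 - <<'E'
from h import *
T=rel();a=np.radians(YAW);t=np.array([*(C-145*np.array([np.cos(a),np.sin(a)])),206]);print(T[:3,:3].T@(t-T[:3,3]))
E
```

```text
time_s: 1.48
eef_pos: [189.3, 489.7, 206.5]
ee_rot: [-0.0, 0.58, 0.815, -0.0]
force: [-0.4, -0.5, 0.5]
grip_width: 0.001
grip_force: 0.0
time_s: 1.98
eef_pos: [189.3, 489.7, 206.5]
ee_rot: [-0.0, 0.767, 0.642, -0.0]
force: [-0.0, 0.1, -0.1]
grip_width: -0.003
grip_force: 0.0
tcp in chest x,y [-504.8  386. ] z 206.5 tool y yaw -10.15 zaxis [-0. -0. -1.] F [-0.   0.1 -0.1] t 1.975 w -0.003 gf 0.0
[-386.30064167  359.46565834    0.48617457]
```

```bash
python3 -m jog '[{"tx":-32,"ty":30,"tz":0,"ax":0,"ay":0,"az":0,"jaw":1},{"tx":-32,"ty":30,"tz":0,"ax":0,"ay":0,"az":0,"jaw":1},{"tx":-32,"ty":30,"tz":0,"ax":0,"ay":0,"az":0,"jaw":1},{"tx":-32,"ty":30,"tz":0,"ax":0,"ay":0,"az":0,"jaw":1},{"tx":-32,"ty":30,"tz":0,"ax":0,"ay":0,"az":0,"jaw":1}]' >/dev/null
python3 -m jog '[{"tx":-32,"ty":30,"tz":0,"ax":0,"ay":0,"az":0,"jaw":1},{"tx":-32,"ty":30,"tz":0,"ax":0,"ay":0,"az":0,"jaw":1},{"tx":-32,"ty":30,"tz":0,"ax":0,"ay":0,"az":0,"jaw":1},{"tx":-32,"ty":30,"tz":0,"ax":0,"ay":0,"az":0,"jaw":1},{"tx":-32,"ty":30,"tz":0,"ax":0,"ay":0,"az":0,"jaw":1}]' >/dev/null
python3 -m jog '[{"tx":-33,"ty":30,"tz":0,"ax":0,"ay":0,"az":0,"jaw":1},{"tx":-33,"ty":29,"tz":0,"ax":0,"ay":0,"az":0,"jaw":1},{"tx":0,"ty":0,"tz":0,"ax":0,"ay":0,"az":0,"jaw":1},{"tx":0,"ty":0,"tz":0,"ax":0,"ay":0,"az":0,"jaw":1}]'
python3 - <<'E'
from h import *
rel()
c=cap("wrist");save(c,"w1.png");w=cloud(c)
for q,z in [("kit_pull",158),("kit_handle",222),("kit_chest",125)]:
    for n in ["wrist","top"]:
        if n=="top": c2=cap("top")
        for x in place_of(q,n)[:1]:
            p=onz(c if n=="wrist" else c2,*x["centre"],z)[:2]-C;a=np.radians(YAW)
            print(q,n,x,np.round([p@[np.cos(a),np.sin(a)],p@[-np.sin(a),np.cos(a)]],1))
E
```

```text
time_s: 3.72
eef_pos: [473.6, 46.4, 206.4]
ee_rot: [-0.0, 0.767, 0.642, -0.0]
force: [0.1, -0.4, -0.3]
grip_width: 0.001
grip_force: 0.0
tcp in chest x,y [-146.4    0. ] z 206.4 tool y yaw -10.12 zaxis [-0.  0. -1.] F [ 0.1 -0.4 -0.3] t 3.725 w 0.001 gf 0.0
kit_pull wrist {'centre': [362.5, 212.3], 'conf': 0.93} [-110.4   -0.6]
kit_handle wrist {'centre': [568.4, 248.0], 'conf': 0.85} [ 2.8 -1.9]
kit_handle top {'centre': [310.6, 186.5], 'conf': 0.7} [ 3.9 -5.2]
kit_chest wrist {'centre': [476.3, 200.3], 'conf': 0.64} [0.2 0.5]
kit_chest top {'centre': [313.0, 198.0], 'conf': 0.75} [-2.2 -9.6]
```

View pics/w1.png

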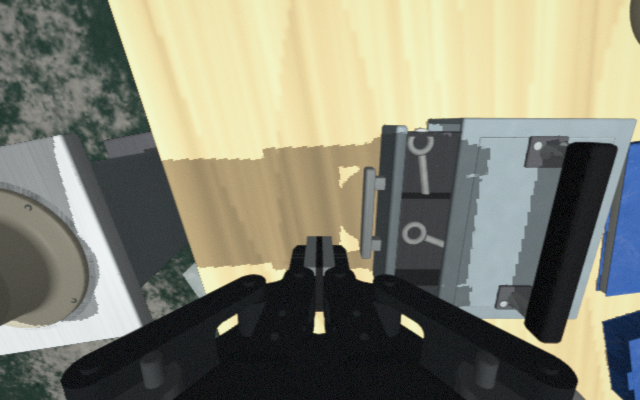

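The wrist view shows the pull at (369,212) in front of the open drawer, the closed fingertips at (320,250), and the bar handle at right around (568,248). All of it agrees with the estimate. Next I lower the tool and push.

```bash
python3 -m jog '[{"tx":0,"ty":0,"tz":28,"ax":0,"ay":0,"az":0,"jaw":1},{"tx":0,"ty":0,"tz":28,"ax":0,"ay":0,"az":0,"jaw":1},{"tx":0,"ty":0,"tz":0,"ax":0,"ay":0,"az":0,"jaw":1},{"tx":0,"ty":8,"tz":0,"ax":0,"ay":0,"az":0,"jaw":1},{"tx":0,"ty":8,"tz":0,"ax":0,"ay":0,"az":0,"jaw":1}]' 
python3 -m jog '[{"tx":0,"ty":4,"tz":0,"ax":0,"ay":0,"az":0,"jaw":1},{"tx":0,"ty":4,"tz":0,"ax":0,"ay":0,"az":0,"jaw":1},{"tx":0,"ty":4,"tz":0,"ax":0,"ay":0,"az":0,"jaw":1},{"tx":0,"ty":4,"tz":0,"ax":0,"ay":0,"az":0,"jaw":1},{"tx":0,"ty":3,"tz":0,"ax":0,"ay":0,"az":0,"jaw":1}]' 
python3 -m jog '[{"tx":0,"ty":2,"tz":0,"ax":0,"ay":0,"az":0,"jaw":1},{"tx":0,"ty":2,"tz":0,"ax":0,"ay":0,"az":0,"jaw":1},{"tx":0,"ty":2,"tz":0,"ax":0,"ay":0,"az":0,"jaw":1},{"tx":0,"ty":2,"tz":0,"ax":0,"ay":0,"az":0,"jaw":1}]'
python3 - <<'E'
from h import *
rel()
c=cap("wrist");save(c,"w2.png")
for q,z in [("kit_pull",158),("kit_handle",222),("kit_chest",125)]:
        for x in place_of(q,"wrist")[:1]:
            p=onz(c,*x["centre"],z)[:2]-C;a=np.radians(YAW)
            print(q,x,np.round([p@[np.cos(a),np.sin(a)],p@[-np.sin(a),np.cos(a)]],1))
E
```

```text
time_s: 4.85
eef_pos: [490.9, 42.9, 151.7]
ee_rot: [0.001, 0.767, 0.641, 0.001]
force: [-0.3, -0.3, 0.7]
grip_width: 0.0
grip_force: 0.0
time_s: 5.48
eef_pos: [508.6, 39.7, 150.5]
ee_rot: [-0.0, 0.767, 0.641, -0.0]
force: [-0.2, -0.5, 0.3]
grip_width: -0.003
grip_force: 0.0
time_s: 5.98
eef_pos: [516.3, 38.4, 150.5]
ee_rot: [-0.0, 0.767, 0.641, -0.0]
force: [-1.2, 0.2, -0.4]
grip_width: 0.001
grip_force: 0.2
tcp in chest x,y [-103.    -0.3] z 150.5 tool y yaw -10.24 zaxis [-0.  0. -1.] F [-1.2  0.2 -0.4] t 5.975 w 0.001 gf 0.24124020477756858
kit_pull {'centre': [308.8, 240.5], 'conf': 0.79} [-108.9   -1.1]
kit_handle {'centre': [577.3, 305.8], 'conf': 0.74} [ 1.3 -1.3]
kit_chest {'centre': [457.4, 219.1], 'conf': 0.76} [-0.8  1.2]
```

View pics/w2.png

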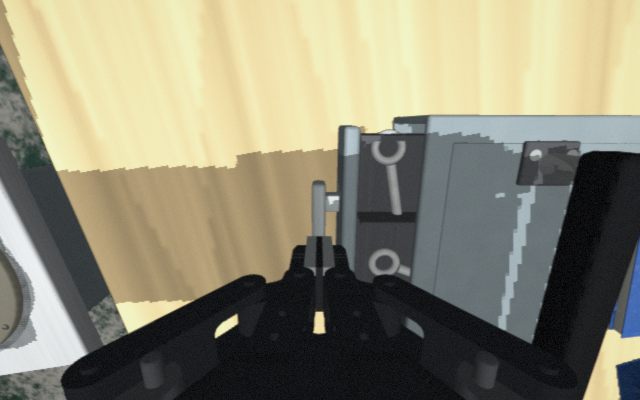

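The fingertips at (320,240) seem to overlap the pull at (318,182 to 240) in the projection, so I check with depth and the scene camera.

Run:
```python
from h import *
c=cap("wrist");w=cloud(c);a=np.radians(YAW)
X=np.array([np.cos(a),np.sin(a)]);Y=np.array([-X[1],X[0]])
def f(u,v):
    p=w[v,u];return np.round([(p[:2]-C)@X,(p[:2]-C)@Y,p[2]])
for v in (195,215,230,240,250,262): print(v,[f(u,v).tolist() for u in (305,314,318,322,330,348,425)])
c=cap("scene");u,v=[int(x) for x in place_of("kit_pull","scene")[0]["centre"]];print(u,v)
im=c["color"][v-50:v+50,u-60:u+80,::-1];cv2.imwrite("pics/s2.png",cv2.resize(im,None,fx=5,fy=5,interpolation=cv2.INTER_CUBIC))
```

```text
195 [[-112.0, 20.0, 126.0], [-105.0, 30.0, 165.0], [-103.0, 30.0, 166.0], [-101.0, 30.0, 165.0], [-96.0, 29.0, 162.0], [-88.0, 34.0, 182.0], [-52.0, 37.0, 191.0]]
215 [[-113.0, 5.0, 125.0], [-105.0, 17.0, 163.0], [-103.0, 18.0, 166.0], [-101.0, 18.0, 166.0], [-94.0, 5.0, 126.0], [-88.0, 24.0, 183.0], [-52.0, 27.0, 191.0]]
230 [[-113.0, -7.0, 126.0], [-105.0, 8.0, 164.0], [-103.0, 9.0, 166.0], [-101.0, 8.0, 164.0], [-94.0, -8.0, 124.0], [-87.0, 15.0, 182.0], [-50.0, 19.0, 190.0]]
240 [[-113.0, -15.0, 125.0], [-105.0, 11.0, 185.0], [-103.0, 11.0, 185.0], [-101.0, 11.0, 185.0], [-97.0, 11.0, 185.0], [-87.0, 10.0, 183.0], [-51.0, 14.0, 192.0]]
250 [[-109.0, 11.0, 197.0], [-105.0, 11.0, 197.0], [-103.0, 11.0, 197.0], [-101.0, 11.0, 196.0], [-97.0, 11.0, 196.0], [-87.0, 4.0, 183.0], [-49.0, 8.0, 190.0]]
262 [[-109.0, 11.0, 209.0], [-105.0, 12.0, 209.0], [-103.0, 11.0, 208.0], [-101.0, 11.0, 209.0], [-98.0, 11.0, 209.0], [-87.0, -3.0, 182.0], [-49.0, 2.0, 191.0]]
277 217
```

View pics/s2.png

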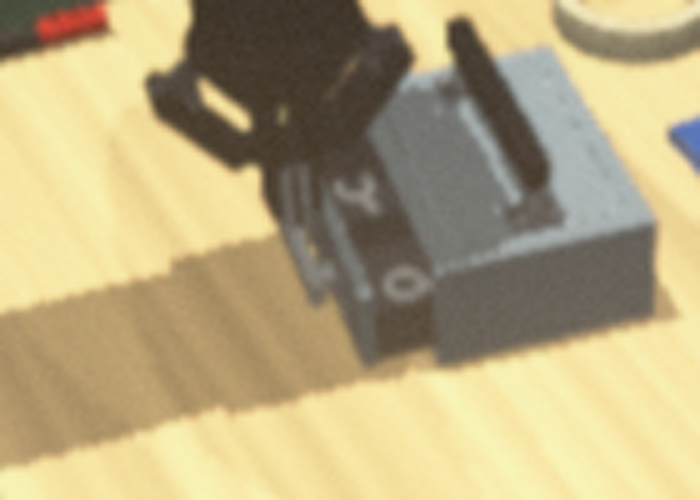

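Run:
```python
from h import *
c=cap("wrist");M=np.array(c["mount"]);print(np.round(M,3),c["fx"],c["fy"],c["cx"],c["cy"])
iM=np.linalg.inv(M)
for p in ([0,0,0],[0,0,-19],[0,0,-33],[11,0,0],[11,0,-33],[-11,0,0]):
    q=iM@np.array([*p,1]);print(p,np.round([c["cx"]-c["fx"]*q[0]/q[2],c["cy"]+c["fy"]*q[1]/q[2]]),np.round(q))
w=cloud(c);T=np.linalg.inv(TW(sense()))
for v in range(225,330,8): print(v,[np.round((T@[*w[v,u],1])[:3]).tolist() for u in (312,319,325)])
s=cap("scene");w=cloud(s)
q=s["camera_from_world"]@np.array([*sense()["eef_pos"],1]);print("tcp in scene",s["cx"]-s["fx"]*q[0]/q[2],s["cy"]+s["fy"]*q[1]/q[2])
```

```text
[[  -0.       0.962    0.274   70.139]
 [   1.       0.       0.       0.506]
 [   0.       0.274   -0.962 -167.65 ]
 [   0.       0.       0.       1.   ]] 278.24952837833547 278.24952837833547 318.8906032119501 201.4271715844029
[0, 0, 0] [318. 235.] [  -0.  -21. -180.    1.]
[0, 0, -19] [318. 247.] [  -0.  -27. -162.    1.]
[0, 0, -33] [318. 259.] [  -0.  -31. -149.    1.]
[11, 0, 0] [318. 219.] [  -0.  -11. -177.    1.]
[11, 0, -33] [318. 240.] [  -0.  -20. -146.    1.]
[-11, 0, 0] [318. 250.] [  -0.  -32. -183.    1.]
225 [[12.0, -4.0, -13.0], [12.0, 0.0, -15.0], [11.0, 4.0, -11.0]]
233 [[6.0, -4.0, -12.0], [7.0, 0.0, -15.0], [6.0, 4.0, -13.0]]
241 [[12.0, -3.0, -37.0], [11.0, 0.0, -36.0], [11.0, 4.0, -36.0]]
249 [[12.0, -3.0, -46.0], [12.0, 0.0, -45.0], [12.0, 3.0, -46.0]]
257 [[12.0, -3.0, -54.0], [11.0, 0.0, -53.0], [11.0, 3.0, -54.0]]
265 [[12.0, -2.0, -61.0], [11.0, 0.0, -61.0], [11.0, 3.0, -61.0]]
273 [[12.0, -2.0, -69.0], [9.0, 0.0, -63.0], [12.0, 3.0, -69.0]]
281 [[13.0, -2.0, -75.0], [5.0, 0.0, -62.0], [12.0, 3.0, -75.0]]
289 [[9.0, -2.0, -75.0], [1.0, 0.0, -62.0], [10.0, 3.0, -76.0]]
297 [[4.0, -2.0, -72.0], [-3.0, 0.0, -63.0], [4.0, 3.0, -73.0]]
305 [[0.0, -2.0, -72.0], [-7.0, 0.0, -62.0], [1.0, 3.0, -73.0]]
313 [[-3.0, -2.0, -73.0], [-79.0, 0.0, 25.0], [-3.0, 3.0, -73.0]]
321 [[-8.0, -2.0, -72.0], [-88.0, 0.0, 26.0], [-8.0, 3.0, -72.0]]
329 [[-9.0, -2.0, -76.0], [-94.0, 0.0, 24.0], [-9.0, 3.0, -75.0]]
tcp in scene 276.78863064406926 218.3087225716927
```

```bash
cat > look.py <<'E'
from h import *
rel();c=cap("wrist");w=cloud(c);a=np.radians(YAW)
X=np.array([np.cos(a),np.sin(a)]);Y=np.array([-X[1],X[0]]);d=w[...,:2]-C;x=d@X;y=d@Y;z=w[...,2]
for n,zl,zh,yl,yh in(("pulltop",160,170,16,34),("paneltop",177,187,40,60),("lid",189,196,15,60),("handle",225,236,-60,60)):
    m=(z>zl)&(z<zh)&(y>yl)&(y<yh)&(x>-130)&(x<70)
    if m.sum()>5: print(n,m.sum(),"x pct",np.round(np.percentile(x[m],[3,50,97]),1),"y",np.round(np.percentile(y[m],[2,98]),1))
E
python3 look.py
python3 -m jog '[{"tx":0,"ty":3,"tz":0,"ax":0,"ay":0,"az":0,"jaw":1},{"tx":0,"ty":3,"tz":0,"ax":0,"ay":0,"az":0,"jaw":1},{"tx":0,"ty":2,"tz":0,"ax":0,"ay":0,"az":0,"jaw":1},{"tx":0,"ty":0,"tz":0,"ax":0,"ay":0,"az":0,"jaw":1}]'; python3 look.py
```

```text
tcp in chest x,y [-103.1   -0.3] z 150.5 tool y yaw -10.24 zaxis [ 0. -0. -1.] F [0.4 0.1 0.2] t 6.425 w 0.004 gf 0.0
pulltop 690 x pct [-106.5 -100.2  -90.9] y [16.7 33.5]
paneltop 674 x pct [-90.7 -87.  -83. ] y [40.6 59.6]
lid 13617 x pct [-53.9 -22.   14.8] y [16.  59.5]
handle 14754 x pct [-127.3   -6.4    4. ] y [-25.4  57.3]
time_s: 6.98
eef_pos: [524.3, 36.9, 150.5]
ee_rot: [0.0, 0.767, 0.641, 0.0]
force: [-0.5, -0.2, 0.8]
grip_width: 0.002
grip_force: 0.0
tcp in chest x,y [-94.9  -0.3] z 150.5 tool y yaw -10.25 zaxis [ 0.  0. -1.] F [-0.5 -0.2  0.8] t 6.975 w 0.002 gf 0.0
pulltop 696 x pct [-98.4 -92.1 -82.7] y [16.6 33.5]
paneltop 679 x pct [-82.5 -78.9 -74.9] y [40.4 59.6]
lid 14061 x pct [-53.6 -20.7  50.9] y [16.  59.5]
handle 15557 x pct [-125.1   -6.5    4.5] y [-14.8  58.2]
```

The pull moved 8 mm with the fingers, so contact is good. I keep pushing, with about 19 mm to go.

```bash
python3 -m jog '[{"tx":0,"ty":3,"tz":0,"ax":0,"ay":0,"az":0,"jaw":1},{"tx":0,"ty":3,"tz":0,"ax":0,"ay":0,"az":0,"jaw":1},{"tx":0,"ty":3,"tz":0,"ax":0,"ay":0,"az":0,"jaw":1},{"tx":0,"ty":2,"tz":0,"ax":0,"ay":0,"az":0,"jaw":1},{"tx":0,"ty":2,"tz":0,"ax":0,"ay":0,"az":0,"jaw":1}]'; python3 look.py
python3 -m jog '[{"tx":0,"ty":1.5,"tz":0,"ax":0,"ay":0,"az":0,"jaw":1},{"tx":0,"ty":1.5,"tz":0,"ax":0,"ay":0,"az":0,"jaw":1},{"tx":0,"ty":1.5,"tz":0,"ax":0,"ay":0,"az":0,"jaw":1},{"tx":0,"ty":1.5,"tz":0,"ax":0,"ay":0,"az":0,"jaw":1}]'; python3 look.py
```

```text
time_s: 7.65
eef_pos: [537.1, 34.6, 150.7]
ee_rot: [0.0, 0.767, 0.641, 0.0]
force: [-2.1, 0.4, 3.1]
grip_width: 0.003
grip_force: 1.5
tcp in chest x,y [-81.8  -0.3] z 150.7 tool y yaw -10.24 zaxis [ 0. -0. -1.] F [-2.1  0.4  3.1] t 7.65 w 0.003 gf 1.5126003823502288
pulltop 667 x pct [-90.  -83.7 -74.4] y [16.6 33.5]
paneltop 664 x pct [-73.9 -70.3 -66.4] y [40.4 59.6]
lid 14800 x pct [-53.3 -18.4  51.8] y [16.1 59.5]
handle 14594 x pct [-114.1   -6.6    4.6] y [-8.2 58.3]
time_s: 8.2
eef_pos: [542.6, 33.6, 150.7]
ee_rot: [-0.0, 0.767, 0.641, -0.0]
force: [-4.1, 0.5, 4.6]
grip_width: 0.0
grip_force: 3.1
tcp in chest x,y [-76.3  -0.3] z 150.7 tool y yaw -10.24 zaxis [-0.001  0.    -1.   ] F [-4.1  0.5  4.6] t 8.2 w 0.0 gf 3.126786357461242
pulltop 684 x pct [-84.9 -78.6 -69.5] y [16.6 33.5]
paneltop 666 x pct [-69.2 -65.5 -61.7] y [40.5 59.7]
lid 15075 x pct [-53.2 -17.7  51.8] y [16.1 59.5]
handle 14115 x pct [-108.6   -6.6    4.7] y [-7.7 58.3]
```

Fz is rising and the fingers slip over the pull's top edge, so they ride too high. I back off, go lower, and look at the tip.

```bash
python3 -m jog '[{"tx":0,"ty":-12,"tz":0,"ax":0,"ay":0,"az":0,"jaw":1},{"tx":0,"ty":-12,"tz":0,"ax":0,"ay":0,"az":0,"jaw":1},{"tx":0,"ty":0,"tz":6,"ax":0,"ay":0,"az":0,"jaw":1},{"tx":0,"ty":0,"tz":6,"ax":0,"ay":0,"az":0,"jaw":1},{"tx":0,"ty":0,"tz":0,"ax":0,"ay":0,"az":0,"jaw":1}]'; python3 look.py
python3 - <<'E'
from h import *
c=cap("wrist");w=cloud(c);T=np.linalg.inv(TW(sense()));save(c,"w3.png")
for v in range(222,248,2): print(v,[np.round((T@[*w[v,u],1])[:3]).tolist() for u in (300,308,312,319,325,330)])
s=cap("scene");im=s["color"][165:265,215:355,::-1];cv2.imwrite("pics/s3.png",cv2.resize(im,None,fx=5,fy=5,interpolation=cv2.INTER_CUBIC))
E
```

```text
time_s: 8.88
eef_pos: [519.0, 37.8, 137.8]
ee_rot: [-0.0, 0.767, 0.641, -0.0]
force: [-0.3, 0.2, 1.2]
grip_width: 0.001
grip_force: 0.0
tcp in chest x,y [-100.2   -0.3] z 137.8 tool y yaw -10.25 zaxis [-0.001  0.    -1.   ] F [-0.3  0.2  1.2] t 8.875 w 0.001 gf 0.0
pulltop 890 x pct [-84.7 -78.  -68.7] y [16.6 33.7]
paneltop 862 x pct [-68.8 -65.6 -61.3] y [40.4 59.6]
lid 16663 x pct [-53.8 -21.6  15.1] y [16.  59.3]
handle 12220 x pct [-112.7   -7.1    2.6] y [-21.5  47. ]
222 [[4.0, -13.0, 12.0], [4.0, -7.0, 14.0], [4.0, -4.0, 12.0], [4.0, 0.0, 13.0], [4.0, 5.0, 13.0], [4.0, 8.0, 12.0]]
224 [[2.0, -13.0, 14.0], [3.0, -7.0, 13.0], [2.0, -4.0, 13.0], [2.0, 0.0, 13.0], [3.0, 5.0, 13.0], [2.0, 8.0, 14.0]]
226 [[1.0, -13.0, 13.0], [1.0, -7.0, 14.0], [1.0, -4.0, 12.0], [1.0, 0.0, 13.0], [1.0, 5.0, 13.0], [1.0, 8.0, 13.0]]
228 [[-1.0, -13.0, 13.0], [-1.0, -7.0, 14.0], [-0.0, -4.0, 12.0], [-1.0, 0.0, 13.0], [-0.0, 5.0, 13.0], [-1.0, 8.0, 13.0]]
230 [[-2.0, -13.0, 14.0], [-2.0, -7.0, 13.0], [-2.0, -4.0, 12.0], [-2.0, 0.0, 14.0], [-2.0, 5.0, 13.0], [-2.0, 8.0, 14.0]]
232 [[-3.0, -13.0, 12.0]
[... 292 characters left out ...]
1.0, 0.0, -29.0], [11.0, 4.0, -29.0], [12.0, 6.0, -30.0]]
238 [[-8.0, -13.0, 13.0], [11.0, -5.0, -31.0], [12.0, -3.0, -32.0], [11.0, 0.0, -31.0], [11.0, 4.0, -32.0], [11.0, 6.0, -31.0]]
240 [[-10.0, -13.0, 14.0], [11.0, -5.0, -34.0], [12.0, -3.0, -35.0], [12.0, 0.0, -35.0], [11.0, 4.0, -34.0], [12.0, 6.0, -35.0]]
242 [[-11.0, -13.0, 14.0], [11.0, -5.0, -37.0], [11.0, -3.0, -36.0], [11.0, 0.0, -36.0], [11.0, 3.0, -36.0], [12.0, 6.0, -37.0]]
244 [[-13.0, -13.0, 13.0], [12.0, -5.0, -40.0], [11.0, -3.0, -38.0], [12.0, 0.0, -40.0], [11.0, 3.0, -39.0], [12.0, 6.0, -41.0]]
246 [[8.0, -10.0, -34.0], [11.0, -5.0, -41.0], [12.0, -3.0, -42.0], [12.0, 0.0, -43.0], [11.0, 3.0, -41.0], [11.0, 6.0, -41.0]]
```

View pics/s3.png

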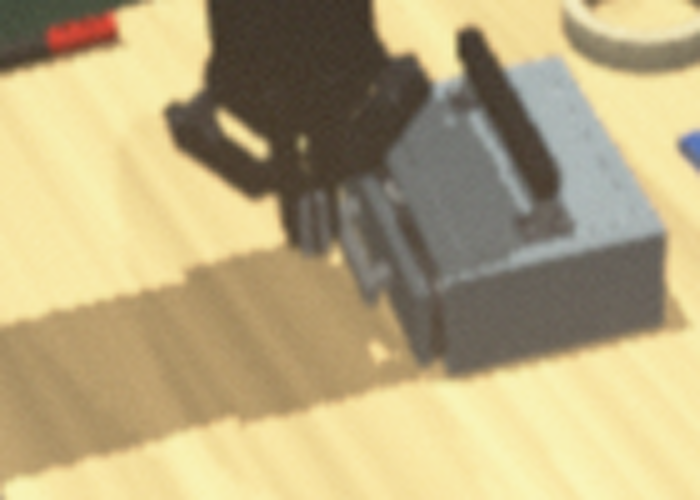

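View pics/w3.png

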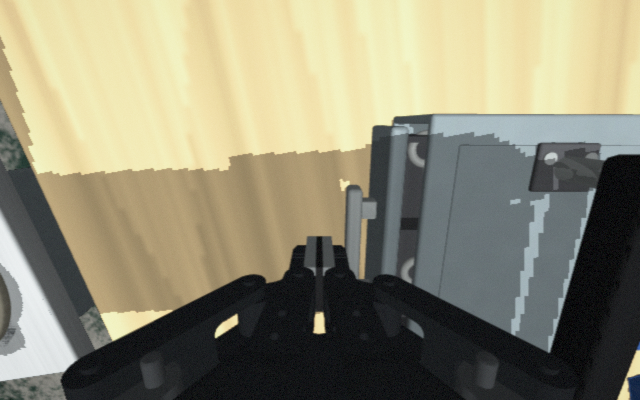

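The pictures show the drawer nearly shut. The visible fingertips, at (318,236) in the wrist view, end about 28 mm short of the stated TCP, so they were pushing the panel's top edge. I go down to TCP z 128, which is still safe either way, and push on the pull itself.

```bash
python3 -m jog '[{"tx":0,"ty":-8,"tz":0,"ax":0,"ay":0,"az":0,"jaw":1},{"tx":0,"ty":0,"tz":5,"ax":0,"ay":0,"az":0,"jaw":1},{"tx":0,"ty":0,"tz":4.5,"ax":0,"ay":0,"az":0,"jaw":1},{"tx":0,"ty":0,"tz":0,"ax":0,"ay":0,"az":0,"jaw":1}]'
python3 -m jog '[{"tx":0,"ty":4,"tz":0,"ax":0,"ay":0,"az":0,"jaw":1},{"tx":0,"ty":4,"tz":0,"ax":0,"ay":0,"az":0,"jaw":1},{"tx":0,"ty":2,"tz":0,"ax":0,"ay":0,"az":0,"jaw":1},{"tx":0,"ty":2,"tz":0,"ax":0,"ay":0,"az":0,"jaw":1},{"tx":0,"ty":0,"tz":0,"ax":0,"ay":0,"az":0,"jaw":1}]'; python3 look.py
```

```text
time_s: 9.52
eef_pos: [511.1, 39.3, 128.5]
ee_rot: [-0.0, 0.767, 0.641, -0.0]
force: [1.1, 0.4, -0.1]
grip_width: -0.001
grip_force: 0.0
time_s: 10.15
eef_pos: [523.4, 37.0, 129.0]
ee_rot: [0.0, 0.767, 0.641, 0.0]
force: [-0.4, -0.1, -0.3]
grip_width: 0.001
grip_force: 0.0
tcp in chest x,y [-95.7  -0.3] z 129.0 tool y yaw -10.25 zaxis [ 0.001 -0.    -1.   ] F [-0.4 -0.1 -0.3] t 10.15 w 0.001 gf 0.0
pulltop 993 x pct [-81.7 -75.  -65.8] y [16.7 33.5]
paneltop 985 x pct [-65.8 -62.7 -58.4] y [40.5 59.6]
lid 19261 x pct [-53.8 -21.2  15.9] y [16.  59.3]
handle 12062 x pct [-110.1  -51.4   -1.9] y [-12.5  31.6]
```

```bash
python3 -m jog '[{"tx":0,"ty":1.5,"tz":0,"ax":0,"ay":0,"az":0,"jaw":1},{"tx":0,"ty":1.5,"tz":0,"ax":0,"ay":0,"az":0,"jaw":1},{"tx":0,"ty":1.5,"tz":0,"ax":0,"ay":0,"az":0,"jaw":1},{"tx":0,"ty":0,"tz":0,"ax":0,"ay":0,"az":0,"jaw":1}]'; python3 look.py
python3 -m jog '[{"tx":0,"ty":1.5,"tz":0,"ax":0,"ay":0,"az":0,"jaw":1},{"tx":0,"ty":1.5,"tz":0,"ax":0,"ay":0,"az":0,"jaw":1},{"tx":0,"ty":0,"tz":0,"ax":0,"ay":0,"az":0,"jaw":1},{"tx":0,"ty":0,"tz":0,"ax":0,"ay":0,"az":0,"jaw":1}]'; python3 look.py
```

```text
time_s: 10.7
eef_pos: [526.8, 36.5, 128.8]
ee_rot: [-0.001, 0.767, 0.641, -0.001]
force: [-6.1, 0.6, 1.9]
grip_width: -0.002
grip_force: 3.3
tcp in chest x,y [-92.4  -0.3] z 128.8 tool y yaw -10.24 zaxis [-0.002  0.    -1.   ] F [-6.1  0.6  1.9] t 10.7 w -0.002 gf 3.2516887597739697
pulltop 996 x pct [-78.8 -72.1 -62.8] y [16.5 33.5]
paneltop 987 x pct [-62.9 -59.7 -55.4] y [40.4 59.6]
lid 19289 x pct [-53.4 -21.2  15.7] y [16.  59.4]
handle 14876 x pct [-128.6  -43.6    0.4] y [-11.4  39.6]
time_s: 11.25
eef_pos: [529.7, 36.1, 128.9]
ee_rot: [-0.001, 0.767, 0.641, -0.001]
force: [-6.6, 1.7, 2.7]
grip_width: 0.002
grip_force: 3.3
tcp in chest x,y [-89.4  -0.2] z 128.9 tool y yaw -10.23 zaxis [-0.002  0.    -1.   ] F [-6.6  1.7  2.7] t 11.25 w 0.002 gf 3.2755565643310547
pulltop 999 x pct [-75.8 -69.  -59.8] y [16.5 33.6]
paneltop 996 x pct [-59.9 -56.6 -52.5] y [40.4 59.7]
lid 19298 x pct [-50.5 -18.2  18.9] y [16.  59.4]
handle 15853 x pct [-128.4  -45.2    3.2] y [-11.1  39.4]
```

Force 6.6 N and the lid edge moved along with the pull, so the drawer is home. I back off, rise and open the jaw.

```bash
python3 -m jog '[{"tx":0,"ty":-10,"tz":0,"ax":0,"ay":0,"az":0,"jaw":1},{"tx":0,"ty":-10,"tz":0,"ax":0,"ay":0,"az":0,"jaw":1},{"tx":0,"ty":0,"tz":-40,"ax":0,"ay":0,"az":0,"jaw":1},{"tx":0,"ty":0,"tz":-40,"ax":0,"ay":0,"az":0,"jaw":-1},{"tx":0,"ty":0,"tz":-40,"ax":0,"ay":0,"az":0,"jaw":-1}]'
python3 -m jog '[{"tx":0,"ty":30,"tz":0,"ax":0,"ay":0,"az":0,"jaw":-1},{"tx":0,"ty":30,"tz":0,"ax":0,"ay":0,"az":0,"jaw":-1},{"tx":0,"ty":0,"tz":0,"ax":0,"ay":0,"az":0,"jaw":-1},{"tx":0,"ty":0,"tz":0,"ax":0,"ay":0,"az":0,"jaw":-1}]'
python3 look.py
python3 - <<'E'
from h import *
c=cap("wrist");save(c,"w4.png");w=cloud(c)
for x in place_of("kit_handle","wrist")[:2]: print(x,onz(c,*x["centre"],222))
t=cap("top");
a=np.radians(YAW);X=np.array([np.cos(a),np.sin(a)]);Y=np.array([-X[1],X[0]])
for n,w in(("top",cloud(t)),):
    d=w[...,:2]-C;m=(abs(d@X)<25)&(abs(d@Y)<75)&(w[...,2]>215)&(w[...,2]<238)
    r=cv2.minAreaRect(w[m][:,:2].astype(np.float32));print(n,m.sum(),r,np.median(w[m][:,2]))
E
```

```text
time_s: 11.92
eef_pos: [510.3, 39.4, 250.4]
ee_rot: [0.0, 0.767, 0.641, 0.0]
force: [0.6, -0.3, -0.4]
grip_width: 0.417
grip_force: 0.0
time_s: 12.42
eef_pos: [569.2, 28.9, 249.0]
ee_rot: [-0.0, 0.767, 0.641, -0.0]
force: [0.4, 0.2, 0.5]
grip_width: 0.996
grip_force: 0.0
tcp in chest x,y [-49.2  -0.3] z 249.0 tool y yaw -10.24 zaxis [-0.  0. -1.] F [0.4 0.2 0.5] t 12.425 w 0.996 gf 0.0
pulltop 251 x pct [-75.3 -69.8 -61.7] y [16.7 33.4]
paneltop 224 x pct [-59.6 -56.2 -52.8] y [40.2 59.7]
lid 6104 x pct [-49.5  -7.6  54.6] y [16.2 59.3]
handle 3271 x pct [-4.3  1.7  8.7] y [-57.1  57.9]
{'centre': [390.1, 222.2], 'conf': 0.78} [621.43191417  17.955085   222.        ]
top 11 ((609.1031494140625, -39.33634567260742), (3.027458429336548, 13.01196002960205), 68.66690826416016) 228.2082460012084
```

View pics/w4.png

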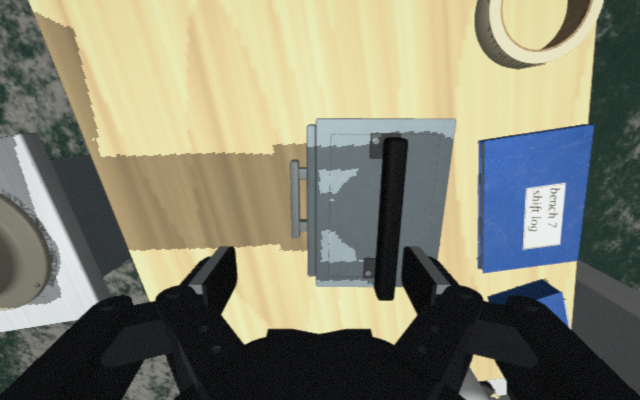

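The image shows the drawer shut and the bar at (390,220), with its middle at about x=+2, y=0 in chest coordinates. I centre over it and descend in stages.

```bash
python3 -m jog '[{"tx":0,"ty":25,"tz":0,"ax":0,"ay":0,"az":0,"jaw":-1},{"tx":0,"ty":26,"tz":0,"ax":0,"ay":0,"az":0,"jaw":-1},{"tx":0,"ty":0,"tz":0,"ax":0,"ay":0,"az":0,"jaw":-1},{"tx":0,"ty":0,"tz":17,"ax":0,"ay":0,"az":0,"jaw":-1},{"tx":0,"ty":0,"tz":17,"ax":0,"ay":0,"az":0,"jaw":-1}]'
python3 - <<'E'
from h import *
T=rel();c=cap("wrist");save(c,"w5.png");w=cloud(c)
m=(w[...,2]>226)&(w[...,2]<236);a=np.radians(YAW);X=np.array([np.cos(a),np.sin(a)]);Y=np.array([-X[1],X[0]]);d=w[...,:2]-C
m&=(abs(d@X-2)<12)&(abs(d@Y)<70)
P=np.stack([d@X,d@Y],-1)[m];print(m.sum(),"slope deg",np.degrees(np.polyfit(P[:,1],P[:,0],1)),"x",np.percentile(P[:,0],[2,50,98]),"y",np.percentile(P[:,1],[1,99]))
# gripper fingers in tool frame
Ti=np.linalg.inv(T);t=w@Ti[:3,:3].T+Ti[:3,3]
f=(abs(t[...,0])<14)&(abs(abs(t[...,1])-50)<12)&(t[...,2]<-20)&(t[...,2]>-120)
print("finger z max",np.percentile(t[f][:,2],[90,97,99.5]))
E
```

```text
time_s: 13.25
eef_pos: [619.3, 19.9, 214.9]
ee_rot: [0.0, 0.767, 0.641, 0.0]
force: [0.0, 0.2, -0.1]
grip_width: 0.996
grip_force: 0.0
tcp in chest x,y [ 1.7 -0.2] z 214.9 tool y yaw -10.23 zaxis [ 0. -0. -1.] F [ 0.   0.2 -0.1] t 13.25 w 0.996 gf 0.0
4442 slope deg [  0.41493012 162.63824206] x [-3.80502727  2.79960341  9.54848329] y [-60.34959949  59.06743229]
finger z max [-57.96266964 -46.62391332 -40.52484432]
```

View pics/w5.png

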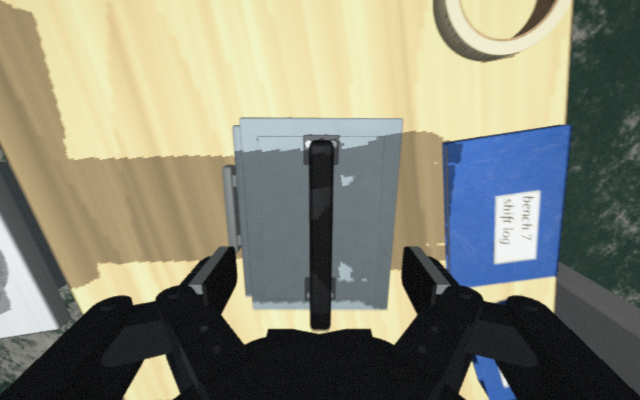

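The bar is centred between the fingers at (320,230), and the open tips lie 40 mm behind the TCP. I descend to TCP z 173 and close.

```bash
python3 -m jog '[{"tx":0,"ty":1,"tz":14,"ax":0,"ay":0,"az":0,"jaw":-1},{"tx":0,"ty":0,"tz":14,"ax":0,"ay":0,"az":0,"jaw":-1},{"tx":0,"ty":0,"tz":7,"ax":0,"ay":0,"az":0,"jaw":-1},{"tx":0,"ty":0,"tz":7,"ax":0,"ay":0,"az":0,"jaw":-1},{"tx":0,"ty":0,"tz":0,"ax":0,"ay":0,"az":0,"jaw":-1}]'
python3 -m jog '[{"tx":0,"ty":0,"tz":0,"ax":0,"ay":0,"az":0,"jaw":1},{"tx":0,"ty":0,"tz":0,"ax":0,"ay":0,"az":0,"jaw":1},{"tx":0,"ty":0,"tz":0,"ax":0,"ay":0,"az":0,"jaw":1},{"tx":0,"ty":0,"tz":0,"ax":0,"ay":0,"az":0,"jaw":1},{"tx":0,"ty":0,"tz":0,"ax":0,"ay":0,"az":0,"jaw":1}]' 70
python3 -m jog '[{"tx":0,"ty":0,"tz":0,"ax":0,"ay":0,"az":0,"jaw":1},{"tx":0,"ty":0,"tz":0,"ax":0,"ay":0,"az":0,"jaw":1},{"tx":0,"ty":0,"tz":0,"ax":0,"ay":0,"az":0,"jaw":1}]' 70
```

```text
time_s: 13.92
eef_pos: [620.9, 19.4, 172.6]
ee_rot: [-0.0, 0.767, 0.641, -0.0]
force: [-0.5, -1.0, 0.1]
grip_width: 0.999
grip_force: 0.0
time_s: 14.55
eef_pos: [620.6, 19.5, 173.1]
ee_rot: [-0.0, 0.767, 0.641, -0.0]
force: [-4.6, 0.4, 2.5]
grip_width: 0.152
grip_force: 69.3
time_s: 14.92
eef_pos: [620.7, 19.5, 173.1]
ee_rot: [-0.0, 0.767, 0.641, -0.0]
force: [-6.7, 1.1, 3.4]
grip_width: 0.154
grip_force: 69.4
```

Gripped at 13 mm, which matches the bar. I lift straight up.

```bash
python3 -m jog '[{"tx":0,"ty":0,"tz":-3,"ax":0,"ay":0,"az":0,"jaw":1},{"tx":0,"ty":0,"tz":-4,"ax":0,"ay":0,"az":0,"jaw":1},{"tx":0,"ty":0,"tz":-6,"ax":0,"ay":0,"az":0,"jaw":1},{"tx":0,"ty":0,"tz":-6,"ax":0,"ay":0,"az":0,"jaw":1},{"tx":0,"ty":0,"tz":-6,"ax":0,"ay":0,"az":0,"jaw":1}]'
python3 -m jog '[{"tx":0,"ty":0,"tz":-8,"ax":0,"ay":0,"az":0,"jaw":1},{"tx":0,"ty":0,"tz":-8,"ax":0,"ay":0,"az":0,"jaw":1},{"tx":0,"ty":0,"tz":-8,"ax":0,"ay":0,"az":0,"jaw":1},{"tx":0,"ty":0,"tz":-8,"ax":0,"ay":0,"az":0,"jaw":1},{"tx":0,"ty":0,"tz":-6,"ax":0,"ay":0,"az":0,"jaw":1}]'
python3 -m jog '[{"tx":0,"ty":0,"tz":-4,"ax":0,"ay":0,"az":0,"jaw":1},{"tx":0,"ty":0,"tz":-2,"ax":0,"ay":0,"az":0,"jaw":1},{"tx":0,"ty":0,"tz":0,"ax":0,"ay":0,"az":0,"jaw":1},{"tx":0,"ty":0,"tz":0,"ax":0,"ay":0,"az":0,"jaw":1},{"tx":0,"ty":0,"tz":0,"ax":0,"ay":0,"az":0,"jaw":1}]'
python3 - <<'E'
from h import *
T=rel();c=cap("wrist");w=cloud(c);a=np.radians(YAW);X=np.array([np.cos(a),np.sin(a)]);Y=np.array([-X[1],X[0]]);d=w[...,:2]-C;x=d@X;y=d@Y;z=w[...,2]
m=(z>240)&(z<275)&(y>5)&(y<72)&(x>-45)&(x<-15)|(z>240)&(z<275)&(y>5)&(y<72)&(x<50)&(x>22)
A=np.c_[x[m],y[m],np.ones(m.sum())];s=np.linalg.lstsq(A,z[m],rcond=None)[0];print(m.sum(),"lid tilt deg x,y",np.degrees(s[:2]),"z",s[2],np.std(z[m]-A@s))
print(place_of("kit_handle","wrist")[:1])
s=cap("scene");im=s["color"][115:265,215:415,::-1];cv2.imwrite("pics/f.png",cv2.resize(np.hstack([im]),None,fx=3,fy=3));save(c,"w6.png")
E
```

```text
time_s: 15.55
eef_pos: [621.1, 19.4, 198.5]
ee_rot: [0.0, 0.767, 0.641, 0.0]
force: [0.4, 0.2, -9.2]
grip_width: 0.153
grip_force: 68.1
time_s: 16.18
eef_pos: [621.1, 19.4, 236.6]
ee_rot: [0.0, 0.767, 0.641, 0.0]
force: [0.3, 1.0, -9.6]
grip_width: 0.156
grip_force: 68.2
time_s: 16.8
eef_pos: [621.0, 19.5, 241.8]
ee_rot: [-0.0, 0.767, 0.641, -0.0]
force: [-0.1, 0.2, -8.5]
grip_width: 0.151
grip_force: 68.2
tcp in chest x,y [ 3.4 -0.4] z 241.8 tool y yaw -10.24 zaxis [-0.  0. -1.] F [-0.1  0.2 -8.5] t 16.8 w 0.151 gf 68.23600888252258
12796 lid tilt deg x,y [-0.20770116 -0.34646463] z 260.6273954228563 0.6735380011740918
[{'centre': [318.9, 276.9], 'conf': 0.83}]
```

View pics/f.png

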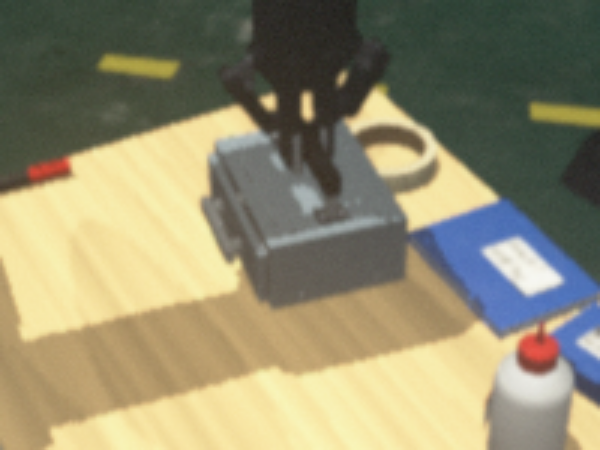

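View pics/w6.png

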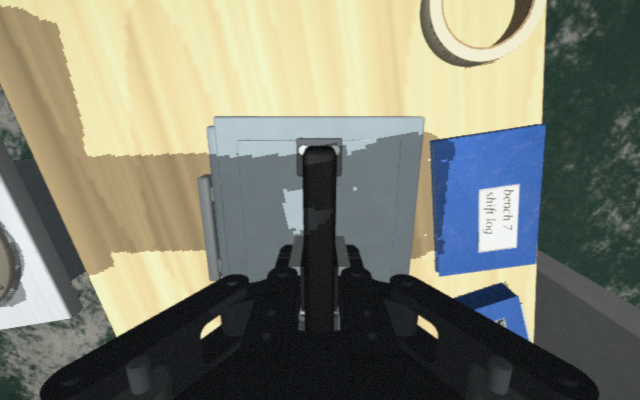

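The chest hangs level (tilt under 0.5°) with its lid at 260.6 mm, so the underside is at about 195 mm. The drawer is shut (pull at (205,225)), the bar is held at its middle (319,277), and the other things have not moved.

```bash
python3 -c "
from rig import *
print(finish_job())"
```

```text
the job is handed in; nothing more can be done
None
```

The drawer is pushed home and the chest is held by the middle of its handle, level to within 0.5° and about 70 mm clear of the riser board; the job is handed in, but no verdict came back.

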